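# Make up the marking-out kit and the masking kit in two trays

### The arm

A 7-joint arm with a two-finger parallel gripper is mounted at the origin on a cart in front of the work surface, level with it; the furniture and walls round the work are solid. World frame = base frame: x ahead of the robot, y to its left, z up, the work surface at z = 0. Lengths are in m, angles in rad, forces in N, time in s.
With the tool pointing down it reaches from about 0.4 to 0.85 m from the base axis. Payload 10.4 kg.
Tool frame: the origin (TCP) lies at the centre of the arm's flange, where the gripper is bolted on; the fingertips stand 173 mm ahead of it and the grasp point (between the pads) lies arm.tcp_to_grasp ahead of it (arm.tcp_to_grasp is the distance from the TCP to the grasp point, in m); z points along the fingers, y is the direction in which the jaws open and shut (so a half turn about z gives the same grasp; the last joint's range is limited). The gripper opens to 85 mm and grips with 20 to 120 N. Pads are 22 mm wide; open, the fingers measure 114 mm over their backs; the gripper's body (76 mm by 85 mm) begins 54 mm behind the grasp point. The pads swing forward as they close: fully open they stand 13 mm farther back than shut.
Start: joints at [-1.125, 0.332, -0.065, 1.46, 0.022, 1.35, -0.088], TCP at [0.282, 0.558, 0.405] pointing down, gripper open.
Joint ranges: [-2.6, 2.6], [-0.5, 2.12], [-1.47, 1.34], [0.16, 2.42], [-1.27, 4.41], [0.06, 2.06], [-2.6, 2.6]. Speed limits (rad/s): [2.22, 2.22, 2.79, 2.79, 3.14, 3.14, 3.14].

### API

Orientations are given as [roll, pitch, yaw] about the fixed x, y, z axes, in that order (R = Rz(yaw) Ry(pitch) Rx(roll)).
In Python, from cell import readout, vision, arm gives the robot as it stands.
- The arm moves only by the tool apply_moves, never from a script. Its argument "commands" is a list of rows, each a list of 5 numbers: the shift along the world's x, y, z in units of 30 mm (1.0 is 30 mm), then the turn about the world's z in units of 5 degrees (1.0 is 5 degrees), then the closure in counts, from 0 (fully open) to 255 (shut). In form: [[tx, ty, tz, spin, gripper], ...]. A call has 1 to 20 rows; each row shifts and turns the pose as measured when the row begins; what a row does not reach is not made up. A row lasts 1/8 s, in which the tool goes at most 62.5 mm and 10.7 degrees, less where a joint would pass 70% of its speed; a pose out of reach is approached as far as the arm can. A call is refused whole if a number of a shift passes 1 or a number of a turn 1, either way. A call with a gripper value outside its range is refused whole. The fingers move at their own pace and stop on an object; "squeeze" is the grip in N (left out, the last holds). Time passes only in rows, so rows that do not move let the fingers close. It gives the time, the measured TCP pose, the force and the opening at its end, in the units of the state.
- readout.read_state(): the state, without advancing time (a new reading comes with each control period).
- vision.get_image(name): name is "side" or "top"; returns a dict with "frame" (400x640x3 uint8, blue, green, red), "intrinsics" (3x3 intrinsics, pixels), "k1" (the pictures are not rectified: a ray, as slopes to the right and down, at radius r is drawn at 1 + k1 r^2 times it, then the intrinsics apply), "world_to_cam" (4x4, takes a point from world to camera coordinates). Camera axes: x right, y up, looking along -z (the intrinsics and any distortion apply to the point x, -y, -z); pixel columns grow to the right and rows downward; lengths in m; the calibration is good to about 2 mm. A picture is of the moment at which its call begins. There is no depth.
- arm.close_job(): hands the job in, once; it reports no verdict.
The state is a dict: "time_s": time; "qpos": joint angles; "qd": joint speeds; "tau": joint torques, N m; "tcp_pos": TCP position; "orientation": TCP orientation; "force": force on the tool from outside, world axes, zero at the start; "wrist_torque": the same for the moment, N m; "grip_width": finger opening in m.
Only numpy, scipy, OpenCV 4.12 (cv2) and the standard library are available. Lean on these libraries where they do the work, as an engineer would, in place of code of your own. Each camera call takes 0.05 s, during which the arm holds its last target.

### The job

Make up two kits for the next jobs: put the V block (upright, groove up) and the black marker pen in the blue tray for marking out, and the steel cup (upright) and the roll of masking tape (flat) in the yellow tray for masking before paint. Everything must lie side by side on the floor of its tray, wholly inside the rim, nothing on top of anything else, and leave the other tools where they lie.

Things in the scene. Friction and masses are not known exactly. Their poses are not given: they have to be found in the camera images.
- v_block_center (a point): ground steel V block, 49 mm long along the groove (the groove runs right through), 39 mm wide, 35 mm high, flat upright sides, groove 15 mm deep on top, 310 g nominal. Point: its centre, 17.5 mm above its base; x along the groove, y across the 39 mm width, z up
- marker_pen_center (a point): black marker pen lying flat, 131 mm long, barrel 15 mm thick (17 mm over the clip), does not roll, 18 g nominal. Point: the middle of the barrel, 7.6 mm above its underside; x along the pen, z up
- steel_cup_center (a point): open deep-drawn steel cup, bright outside and brown inside, outside diameter 64 mm, 47 mm high, wall about 3 mm (up to 9 mm in places), 62 g nominal, standing mouth up; it stands behind the trays, not with the fixed lot of identical cups at the far left end of the worktop. Point: on its axis, 23.5 mm above its base; z up
- tape_roll_center (a point): pale cream roll of masking tape lying flat, outside diameter 67 mm, 24 mm high; its 27 mm hole is no use for gripping (it acts as filled), take it by the outside; 70 g nominal. Point: on its axis, 12 mm above its underside; z up
- blue_tray: shallow rectangular blue sheet-metal kit tray, fixed to the worktop, 166 x 101 mm outside and 160 x 95 mm inside; floor 3 mm thick, rim 12 mm above the worktop, so tools can be lowered over the rim; undivided. Origin at the centre of its underside, on the worktop (z = 0); x along its 166 mm length, y across, z up
- yellow_tray: shallow rectangular yellow sheet-metal kit tray, fixed to the worktop, 166 x 101 mm outside and 160 x 95 mm inside; floor 3 mm thick, rim 12 mm above the worktop, so tools can be lowered over the rim; undivided. Origin at the centre of its underside, on the worktop (z = 0); x along its 166 mm length, y across, z up
- chuck_key: bystander: dark chuck key with a steel T bar, about 120 mm long with a 120 mm bar, 18 mm high, loose, left of the trays. Origin at the middle of its footprint, on the worktop

How it is judged:
By the outcome, as a careful person would: the job done as asked, in the order asked, and still so for the second after the job is handed in, with the robot touching nothing.
It also fails if it takes over 88 s, if anything falls off the work surface, if the arm or the gripper's body presses on something with over 40 N, if the wrist force passes 120 N, or if a joint passes its speed limit or range.

## Working session

There is one attempt and no reset: what is moved stays moved. The work goes in short steps, Python scripts to look and compute and a tool call to move; the robot and the scene stay as the last step left them, time stands still between calls to the robot, and variables do not carry over. Pictures are saved under pics/ and viewed, and the job is handed in when it is done.

Besides the shell and the picture viewer there is one more tool, called after "Request:" as name(argument=value, ...), one argument or row to a line, values as JSON. apply_moves: Moves the arm, as the interface text tells. Its arguments: {"type":"object","properties":{"commands":{"type":"array"},"squeeze":{"type":"number"}},"required":["commands"]}

```bash
ls; mkdir -p pics; cat > h.py <<'E'
import numpy as np, cv2
from cell import readout, vision, arm
def grab(n,tag):
    d=vision.get_image(n); cv2.imwrite(f'pics/{tag}.png',d['frame']); np.savez(f'pics/{tag}.npz',**{k:np.array(v) for k,v in d.items()}); return d
def load(tag): return dict(np.load(f'pics/{tag}.npz'))
def ray(d,u,v):
    K=np.array(d['intrinsics']);k1=float(d['k1'])
    p=np.array([[[u,v]]],float)
    q=cv2.undistortPoints(p,K,np.array([k1,0,0,0,0.]))[0,0]
    W=np.array(d['world_to_cam']);R=W[:3,:3];t=W[:3,3]
    dc=np.array([q[0],-q[1],-1]); return -R.T@t, R.T@dc
def onz(d,u,v,z):
    o,r=ray(d,u,v); s=(z-o[2])/r[2]; return o+s*r
def proj(d,P):
    W=np.array(d['world_to_cam']);c=W[:3,:3]@np.array(P)+W[:3,3]
    x,y=c[0]/-c[2],-c[1]/-c[2];r2=x*x+y*y;f=1+float(d['k1'])*r2
    K=np.array(d['intrinsics']);return K[0,0]*x*f+K[0,2],K[1,1]*y*f+K[1,2]
E
python3 - <<'E'
from h import *
for n in('top','side'):
    d=grab(n,n+'0'); print(n,np.array(d['intrinsics']).round(1).tolist(),d['k1'],ray(d,320,200))
print(readout.read_state(),arm.tcp_to_grasp)
E
```

```text
pics
top [[383.0, 0.0, 319.0], [0.0, 383.0, 199.3], [0.0, 0.0, 1.0]] -0.041722919838334906 (array([0.35190648, 0.22457236, 1.10656623]), array([ 0.17803651,  0.00800292, -0.98399688]))
side [[474.1, 0.0, 322.6], [0.0, 474.1, 196.0], [0.0, 0.0, 1.0]] -0.10476527322432788 (array([ 0.78151154, -0.54560585,  0.76656558]), array([-0.21751885,  0.71458327, -0.66495092]))
{'time_s': 0.1, 'qpos': array([-1.12462965,  0.33282011, -0.06471871,  1.46087745,  0.02158461,
        1.34992006, -0.08851058]), 'qd': array([-0.00235723, -0.00094612,  0.00055619, -0.00297501,  0.0012152 ,
        0.00095932,  0.00071678]), 'tau': array([ 1.51966447e-03, -6.26746130e+01,  4.91970428e-02, -3.92427993e+01,
        1.63913687e-02,  7.09947111e-03,  3.95523921e-05]), 'tcp_pos': array([0.28229391, 0.55747778, 0.40397864]), 'orientation': array([-3.14026309e+00,  4.04892873e-05,  2.67284937e+00]), 'force': array([-0.03349695,  0.43877898,  0.43569861]), 'wrist_torque': array([ 0.0213591 , -0.01992052,  0.08657866]), 'grip_width': 0.08566587631024608} 0.1547
```

View pics/top0.png

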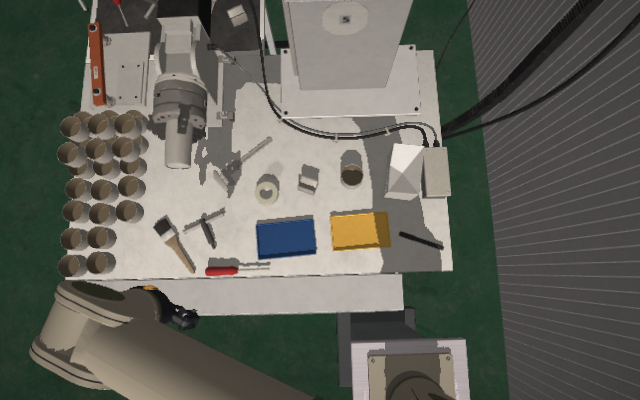

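View pics/side0.png

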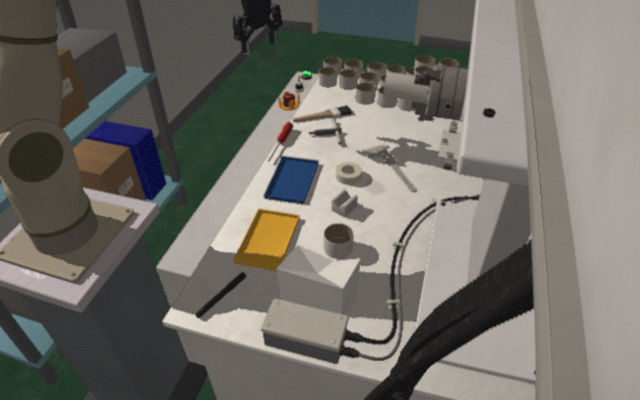

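The top view shows the tape at (266,190), V block (308,179), cup (352,173), pen (421,240), blue tray (286,238) and yellow tray (360,231). The side view agrees with this. Next I'll zoom in and measure.

```bash
python3 - <<'E'
from h import *
t=load('top0')['frame'];s=load('side0')['frame']
a=cv2.resize(t[120:270,225:465],None,fx=3.3,fy=3.3,interpolation=cv2.INTER_CUBIC);cv2.imwrite('pics/tz.png',a)
a=cv2.resize(s[140:340,180:400],None,fx=3,fy=3,interpolation=cv2.INTER_CUBIC);cv2.imwrite('pics/sz.png',a)
for n in('top0','side0'):
    d=load(n);hsv=cv2.cvtColor(d['frame'],cv2.COLOR_BGR2HSV)
    for nm,lo,hi in(('blue',(100,120,30),(125,255,255)),('yel',(12,150,60),(30,255,255))):
        m=cv2.inRange(hsv,lo,hi)
        if n=='side0': m[:,:230]=0
        else: m[:200]=0
        c=max(cv2.findContours(m,0,1)[0],key=cv2.contourArea)
        b=cv2.boxPoints(cv2.minAreaRect(c)); ap=cv2.approxPolyDP(c,4,True)[:,0]
        print(n,nm,cv2.contourArea(c))
        for p in ap: print(p,onz(d,*p,0.012).round(4)[:2])
    # pen
    g=d['frame'].max(2); m=(g<60).astype(np.uint8)*255
    if n=='top0': m2=np.zeros_like(m);m2[225:255,392:450]=m[225:255,392:450]
    else: m2=np.zeros_like(m);m2[265:325,190:250]=m[265:325,190:250]
    c=max(cv2.findContours(m2,0,1)[0],key=cv2.contourArea);r=cv2.minAreaRect(c)
    P=np.array([onz(d,*p[0],0.0076)[:2] for p in c.astype(float)]);print('pen',r,cv2.minAreaRect(P.astype(np.float32)), P[P[:,0].argmin()],P[P[:,0].argmax()],P[P[:,1].argmin()],P[P[:,1].argmax()])
E
```

```text
top0 blue 1869.5
[312 220] [0.4922 0.2582]
[256 225] [0.4825 0.4199]
[259 258] [0.3881 0.4114]
[314 253] [0.3978 0.2549]
top0 yel 1882.5
[386 212] [0.5089 0.0443]
[331 216] [0.5021 0.2031]
[333 250] [0.4047 0.2008]
[390 245] [0.4139 0.0384]
pen ((420.60003662109375, 240.20001220703125), (45.53680419921875, 4.427188873291016), 18.434946060180664) ((0.4251187741756439, -0.05044267326593399), (0.1286695897579193, 0.012827788479626179), 69.57749938964844) [ 0.4009234  -0.11008343] [0.45034147 0.00679681] [ 0.40375408 -0.1103175 ] [0.44469927 0.01003395]
side0 blue 1509.5
[282 158] [0.3893 0.3986]
[265 195] [0.4012 0.2457]
[302 202] [0.4955 0.2465]
[316 162] [0.4816 0.4066]
side0 yel 2382.5
[259 210] [0.4073 0.1918]
[234 262] [0.4171 0.0278]
[275 269] [0.5065 0.0344]
[298 216] [0.5017 0.198 ]
pen ((220.6519775390625, 294.6133117675781), (6.689647197723389, 63.774635314941406), 48.01278305053711) ((0.42518121004104614, -0.052217863500118256), (0.13247114419937134, 0.01632707379758358), 69.36180114746094) [ 0.39747072 -0.10881362] [ 0.45239432 -0.00261141] [ 0.40250744 -0.11445586] [0.44412814 0.01142379]
```

View pics/tz.png

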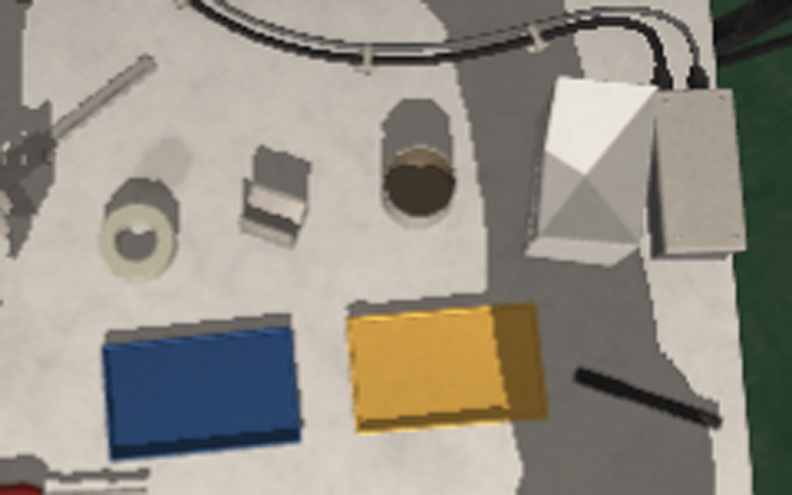

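View pics/sz.png

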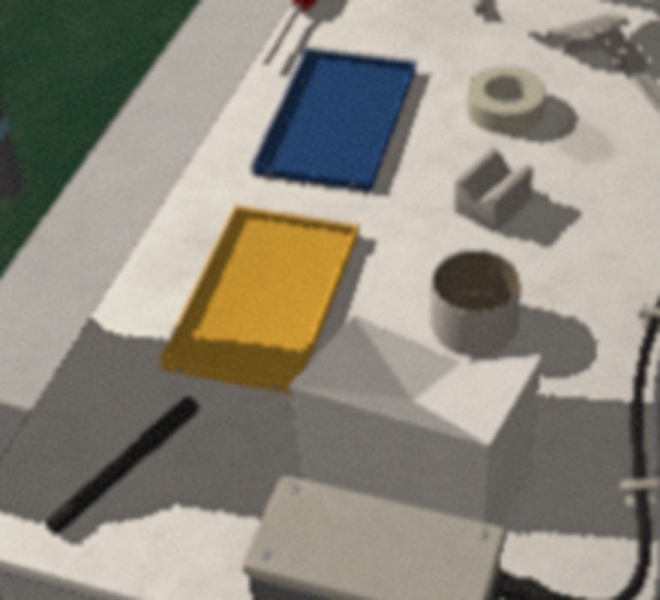

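```bash
python3 - <<'E'
from h import *
t=load('top0')['frame'];s=load('side0')['frame']
def z(im,x0,y0,w,h,f,n): cv2.imwrite(f'pics/{n}.png',cv2.resize(im[y0:y0+h,x0:x0+w],None,fx=f,fy=f,interpolation=cv2.INTER_CUBIC))
A=[cv2.resize(t[y:y+40,x:x+40],None,fx=9,fy=9,interpolation=cv2.INTER_CUBIC) for x,y in((247,165),(290,160))]
B=[cv2.resize(s[y:y+40,x:x+40],None,fx=9,fy=9,interpolation=cv2.INTER_CUBIC) for x,y in((328,155),(325,182))]
im=np.vstack([np.hstack(A),np.hstack(B)])
im=np.vstack([np.hstack(A),np.hstack(B)])
cv2.imwrite('pics/ob.png',cv2.resize(im,None,fx=.83,fy=.83))
hs=cv2.cvtColor(t,cv2.COLOR_BGR2HSV);hss=cv2.cvtColor(s,cv2.COLOR_BGR2HSV)
print(hs[190,258:262],hs[193,257:275:3],hs[200,240],hs[178,348:356:2],hss[233,332:346:3],hss[173,340])
T=load('top0');S=load('side0')
def tri(a,b):
    o1,r1=ray(T,*a);o2,r2=ray(S,*b)
    k=np.linalg.lstsq(np.c_[r1,-r2],o2-o1,rcond=None)[0];p,q=o1+k[0]*r1,o2+k[1]*r2
    return ((p+q)/2).round(4),np.linalg.norm(p-q).round(4)
def to(X,Y,x0,y0,f): return (X+.5)/f-.5+x0,(Y+.5)/f-.5+y0
print('cup',tri(to(419,183,225,120,3.3),to(477,281,180,140,3)))
print('tape',tri(to(138,240,225,120,3.3),to(508,94,180,140,3)))
# tray corners rim outer, top vs side
for a,b in(((539,303),(291,388)),((548,418),(162,368)),((348,318),(358,228)),((357,433),(236,207)),
           ((291,327),(371,190)),((300,442),(254,174)),((103,345),(415,63)),((110,459),(307,50))):
    print(tri(to(*a,225,120,3.3),to(*b,180,140,3)), onz(T,*to(*a,225,120,3.3),.012).round(4), onz(S,*to(*b,180,140,3),.012).round(4))
E
```

```text
[[ 22  43 180]
 [ 22  44 170]
 [ 22  41 143]
 [ 22  42 109]] [[ 23  43 180]
 [ 23  39 104]
 [ 20  21 107]
 [ 17  22 104]
 [ 17  22 106]
 [ 22  35 139]] [ 17  25 201] [[17 77 63]
 [17 74 62]
 [17 79 61]
 [19 78 62]] [[15 78 59]
 [15 77 60]
 [20 82 56]
 [20 88 58]
 [15 68 60]] [ 23  46 178]
cup (array([0.6135, 0.1409, 0.043 ]), np.float64(0.0004))
tape (array([0.576 , 0.3884, 0.0164]), np.float64(0.0011))
(array([0.5098, 0.0376, 0.0097]), np.float64(0.0018)) [0.5102 0.0384 0.012 ] [0.5098 0.0354 0.012 ]
(array([0.4111, 0.035 , 0.0009]), np.float64(0.0008)) [0.4101 0.0367 0.012 ] [0.4168 0.0267 0.012 ]
(array([0.5023, 0.2053, 0.0067]), np.float64(0.0014)) [0.5022 0.2057 0.012 ] [0.5036 0.1997 0.012 ]
(array([0.402 , 0.2009, 0.0069]), np.float64(0.0011)) [0.4023 0.2013 0.012 ] [0.4041 0.1957 0.012 ]
(array([0.4964, 0.2556, 0.0014]), np.float64(0.0017)) [0.4958 0.2557 0.012 ] [0.4997 0.244  0.012 ]
(array([ 0.3964,  0.2507, -0.002 ]), np.float64(0.0004)) [0.396  0.2505 0.012 ] [0.4032 0.2362 0.012 ]
(array([0.4842, 0.4206, 0.0073]), np.float64(0.0026)) [0.4849 0.4203 0.012 ] [0.485  0.4137 0.012 ]
(array([0.3848, 0.4146, 0.0056]), np.float64(0.0033)) [0.3861 0.4143 0.012 ] [0.3868 0.4056 0.012 ]
```

View pics/ob.png

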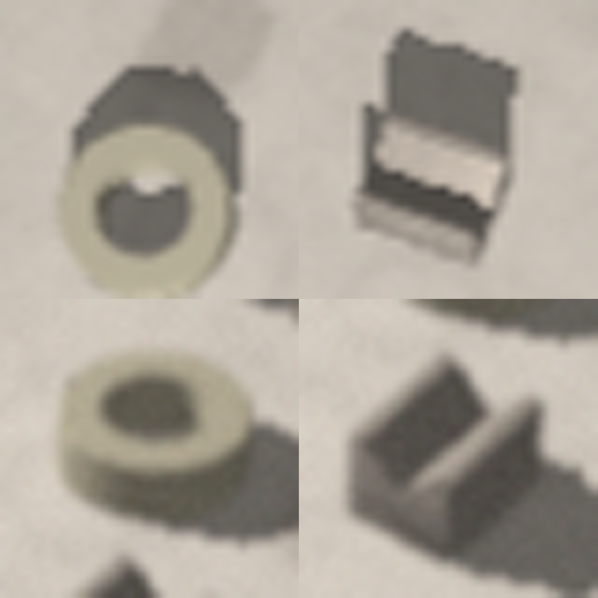

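```bash
python3 - <<'E'
from h import *
T=load('top0');S=load('side0')
def o(X,Y,x0,y0): f=9*.83; return (X+.5)/f-.5+x0,(Y+.5)/f-.5+y0
tp=lambda X,Y:o(X-298.8,Y,290,160)
sd=lambda X,Y:o(X-298.8,Y-298.8,325,182)
for p,z in(((388,118),.035),((508,158),.035),((357,225),0),((473,265),0),((358,195),.035),((483,238),.035)): print('T',onz(T,*tp(*p),z).round(4))
for p,z in(((352,440),.035),((450,355),.035),((452,520),.035),((540,400),.035),((350,515),0),((450,560),0)): print('S',onz(S,*sd(*p),z).round(4))
# shapes: cup mouth and tape
for n,d in(('T',T),('S',S)):
    h=cv2.cvtColor(d['frame'],cv2.COLOR_BGR2HSV)
    m=cv2.inRange(h,(5,60,30),(28,110,100));x,y=(352,175) if n=='T' else(339,233)
    k=np.zeros_like(m);k[y-22:y+22,x-22:x+22]=m[y-22:y+22,x-22:x+22]
    c=max(cv2.findContours(k,0,1)[0],key=cv2.contourArea);P=np.array([onz(d,*q[0],.047)[:2] for q in c.astype(float)],np.float32)
    print(n,'cup',cv2.minEnclosingCircle(P),P.min(0),P.max(0))
    m=cv2.inRange(h,(20,33,115),(30,80,255));x,y=(267,192) if n=='T' else(348,172)
    k=np.zeros_like(m);k[y-20:y+20,x-20:x+20]=m[y-20:y+20,x-20:x+20]
    c=max(cv2.findContours(k,0,1)[0],key=cv2.contourArea);P=np.array([onz(d,*q[0],.024)[:2] for q in c.astype(float)],np.float32)
    print(n,'tape',cv2.minEnclosingCircle(P),P.min(0),P.max(0))
E
```

```text
T [0.6195 0.2844 0.035 ]
T [0.6022 0.2386 0.035 ]
T [0.5851 0.2995 0.    ]
T [0.5676 0.2541 0.    ]
T [0.5895 0.2966 0.035 ]
T [0.5712 0.2491 0.035 ]
S [0.5687 0.2465 0.035 ]
S [0.5879 0.2944 0.035 ]
S [0.6075 0.2198 0.035 ]
S [0.6204 0.2811 0.035 ]
S [0.5675 0.2497 0.    ]
S [0.6031 0.2385 0.    ]
T cup ((0.6133549213409424, 0.14058704674243927), 0.028923366218805313) [0.5866055  0.11179276] [0.63127583 0.1686957 ]
T tape ((0.5728099346160889, 0.38922110199928284), 0.03608636185526848) [0.5379303  0.35684657] [0.6087927  0.42078766]
S cup ((0.6141550540924072, 0.13605819642543793), 0.02902681939303875) [0.58542    0.11000872] [0.6426225  0.16314915]
S tape ((0.5755295753479004, 0.3727703094482422), 0.04467843100428581) [0.5428329  0.32819536] [0.60778874 0.4173453 ]
```

Request:
apply_moves(
  commands=[
    [0.87, -0.81, -0.2, -1, 0],
    [0.87, -0.81, -0.2, -1, 0],
    [0.87, -0.81, -0.2, -1, 0],
    [0.87, -0.81, -0.2, -1, 0],
    [0.87, -0.81, -0.2, -1, 0],
    [0.87, -0.81, -0.2, -1, 0],
    [0.87, -0.81, -0.2, -1, 0],
    [0.87, -0.81, -0.2, -1, 0],
    [0.87, -0.81, -0.2, -1, 0],
    [0.87, -0.81, -0.2, -1, 0],
    [0.87, -0.81, -0.2, -1, 0],
    [0.87, -0.81, -0.2, -1, 0],
    [0, 0, 0, -1, 0],
    [0, 0, 0, -1, 0],
    [0, 0, 0, -1, 0],
    [0, 0, 0, -1, 0],
  ],
  squeeze=40,
)

```text
time_s: 2.1
tcp_pos: [0.6195, 0.2209, 0.3253]
orientation: [-3.142, 0.008, 1.158]
force: [0.2, -0.6, 0.0]
grip_width: 0.0855
```

Request:
apply_moves(
  commands=[
    [-0.4, 0.75, -0.5, 0.6, 0],
    [-0.4, 0.75, -0.5, 0, 0],
    [0, 0, 0, 0, 0],
    [0, 0, 0, 0, 0],
  ],
)

```text
time_s: 2.6
tcp_pos: [0.5953, 0.2626, 0.2927]
orientation: [3.141, 0.01, 1.207]
force: [-0.9, -0.3, 0.3]
grip_width: 0.0851
```

```bash
python3 - <<'E'
from h import *
for n in('top','side'): grab(n,n+'1')
T=load('top1');S=load('side1')
s=readout.read_state();print(s['tcp_pos'],s['orientation'])
a=cv2.resize(T['frame'][120:270,225:425],None,fx=3.9,fy=3.9,interpolation=cv2.INTER_CUBIC);cv2.imwrite('pics/t1.png',a)
a=cv2.resize(S['frame'][50:250,230:430],None,fx=3,fy=3,interpolation=cv2.INTER_CUBIC);cv2.imwrite('pics/s1.png',a)
E
```

```text
[0.59533208 0.26276838 0.29285451] [-3.14153149  0.00942173  1.2067716 ]
```

View pics/t1.png

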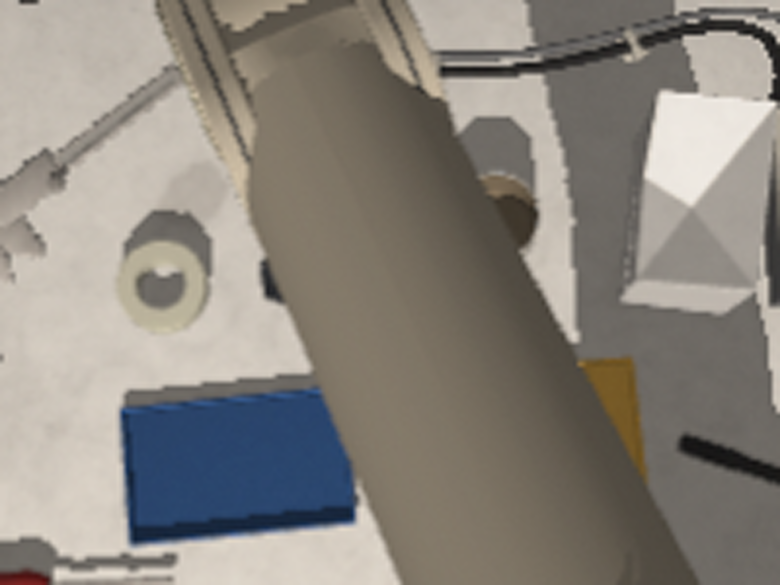

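View pics/s1.png

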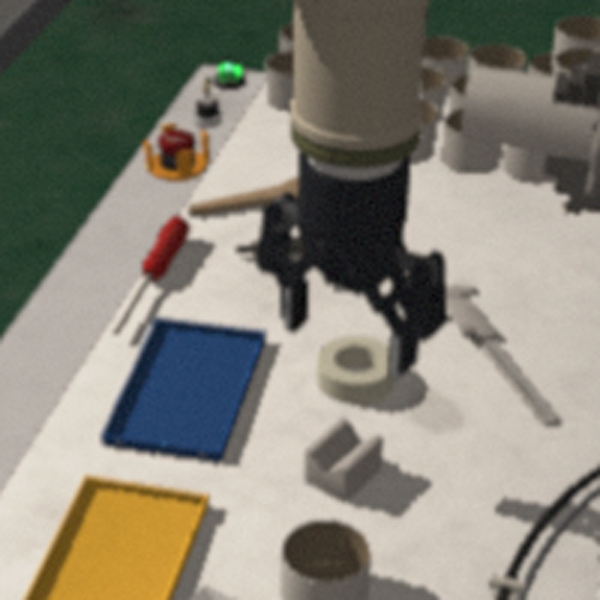

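```bash
python3 - <<'E'
from h import *
S=load('side1')
from scipy.spatial.transform import Rotation as R
s=readout.read_state();M=R.from_euler('xyz',s['orientation']).as_matrix()
for y in(-.0425,-.057,.0425,.057):
    P=s['tcp_pos']+M@np.array([0,y,.160]);p=proj(S,P);print(y,P.round(4),np.round(p,1),((np.array(p)-[230,50])*3+1).round(0))
E
python3 - <<'E'
import cv2
a=cv2.imread('pics/side1.png')
cv2.imwrite('pics/s1b.png',cv2.resize(a[110:190,300:390],None,fx=7,fy=7,interpolation=cv2.INTER_CUBIC))
E
```

```text
-0.0425 [0.5551 0.2765 0.1329] [329.8 158.1] [300. 325.]
-0.057 [0.5415 0.2817 0.1329] [324.6 155.8] [285. 318.]
0.0425 [0.6345 0.2462 0.1329] [361.5 172.3] [395. 368.]
0.057 [0.6481 0.2411 0.1329] [367.1 174.8] [412. 375.]
```

View pics/s1b.png

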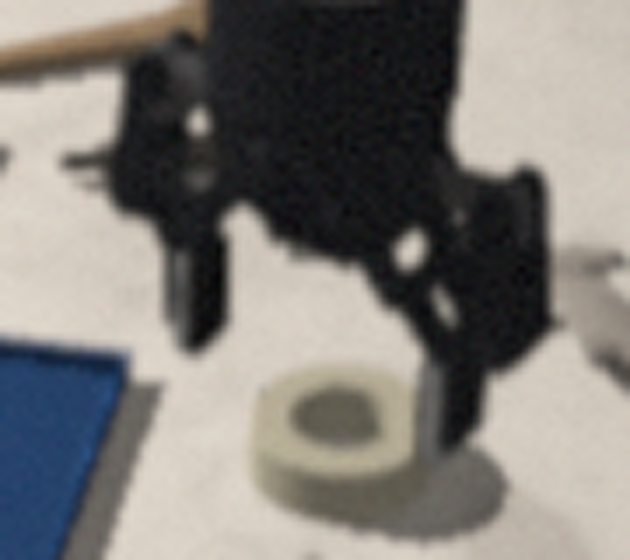

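Request:
apply_moves(
  commands=[
    [0, 0.07, -0.85, 0, 0],
    [0, 0, -0.85, 0, 0],
    [0, 0, -0.85, 0, 0],
    [0, 0, -0.75, 0, 0],
    [0, 0, 0, 0, 0],
    [0, 0, 0, 0, 0],
  ],
)

```text
time_s: 3.45
tcp_pos: [0.5988, 0.2607, 0.1955]
orientation: [3.136, 0.005, 1.202]
force: [-0.4, -0.3, -0.0]
grip_width: 0.0853
```

Request:
apply_moves(
  commands=[
    [-0.1, 0.13, -0.35, 0, 0],
    [0, 0, 0, 0, 0],
  ],
)

```text
time_s: 3.7
tcp_pos: [0.5962, 0.265, 0.1861]
orientation: [3.134, 0.003, 1.202]
force: [-0.3, -1.0, -0.3]
grip_width: 0.0854
```

```bash
python3 - <<'E'
from h import *
S=grab('side','side2');print(readout.read_state()['tcp_pos'])
cv2.imwrite('pics/s2.png',cv2.resize(S['frame'][130:240,290:400],None,fx=5.4,fy=5.4,interpolation=cv2.INTER_CUBIC))
E
```

```text
[0.59665784 0.26470632 0.18677381]
```

View pics/s2.png

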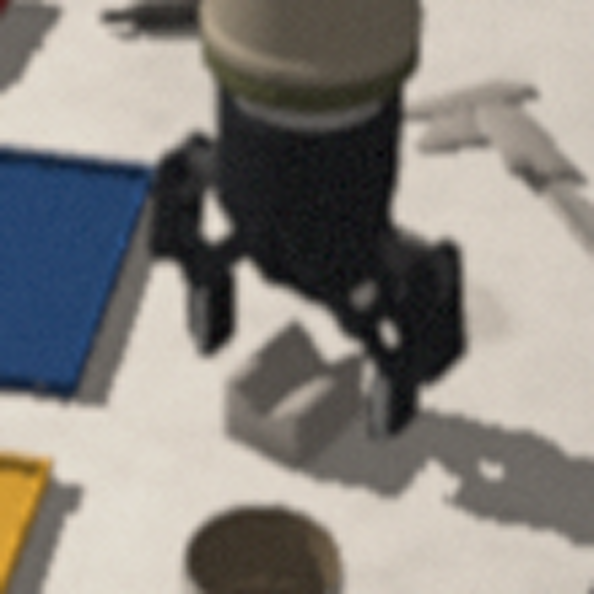

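Request:
apply_moves(
  commands=[
    [0, 0, 0, 0, 255],
    [0, 0, 0, 0, 255],
    [0, 0, 0, 0, 255],
    [0, 0, 0, 0, 255],
    [0, 0, 0, 0, 255],
    [0, 0, 0, 0, 255],
  ],
  squeeze=50,
)

```text
time_s: 4.5
tcp_pos: [0.597, 0.265, 0.1879]
orientation: [3.133, 0.001, 1.202]
force: [-1.2, -0.8, -0.2]
grip_width: 0.0391
```

Request:
apply_moves(
  commands=[
    [0, 0, 0.8, 0, 255],
    [0, 0, 0.9, 0, 255],
    [0, 0, 0.3, 0, 255],
    [-0.7, 0.35, 0, 0.8, 255],
    [-0.7, 0.35, 0, 0.8, 255],
    [-0.7, 0.35, 0, 0.8, 255],
    [-0.7, 0.35, 0, 0.8, 255],
    [-0.7, 0.35, 0, 0.8, 255],
    [-0.6, 0.3, 0, 0.6, 255],
    [0, 0, 0, 0, 255],
    [0, 0, 0, 0, 255],
  ],
)

```text
time_s: 5.88
tcp_pos: [0.467, 0.3258, 0.2414]
orientation: [3.139, 0.011, 1.617]
force: [1.6, -0.5, -3.2]
grip_width: 0.039
```

Request:
apply_moves(
  commands=[
    [-0.1, 0.2, -0.5, 0.2, 255],
    [0, 0, -0.3, 0, 255],
    [0, 0, 0, 0, 255],
  ],
)

```text
time_s: 6.25
tcp_pos: [0.4646, 0.3313, 0.215]
orientation: [3.139, 0.012, 1.633]
force: [1.0, 0.8, -4.1]
grip_width: 0.039
```

```bash
python3 - <<'E'
from h import *
S=grab('side','side3');s=readout.read_state();print(s['tcp_pos'],s['orientation'])
T=grab('top','top3')
A=cv2.resize(S['frame'][110:220,240:350],None,fx=5,fy=5,interpolation=cv2.INTER_CUBIC)
B=cv2.resize(T['frame'][170:280,220:330],None,fx=2.2,fy=2.2,interpolation=cv2.INTER_CUBIC)
c=np.zeros((550,800,3),np.uint8);c[:,:550]=A;c[:242,555:797]=B;cv2.imwrite('pics/s3.png',c)
E
```

```text
[0.46465867 0.33142599 0.21532661] [3.13900637 0.01183319 1.63346043]
```

View pics/s3.png

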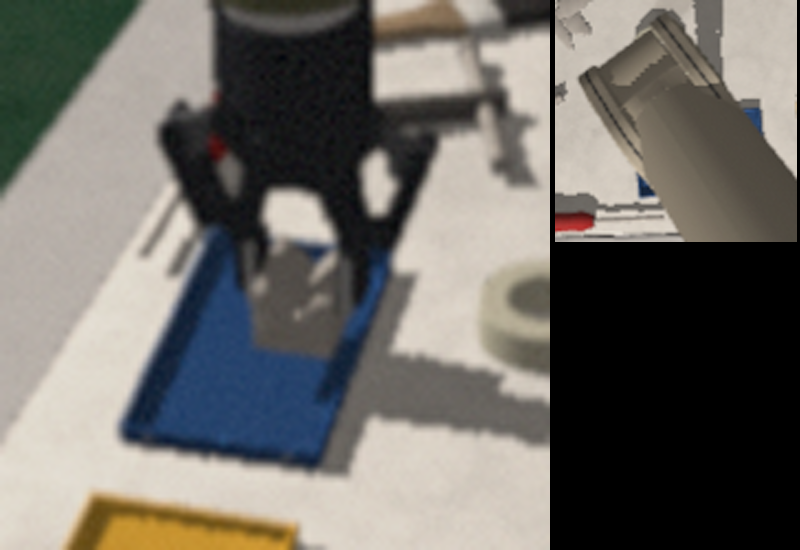

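The V block hangs over the far half of the blue tray, inside the rim, with its near bottom edge at zoom (295,350). I'll lower it.

Request:
apply_moves(
  commands=[
    [0, 0, -0.35, 0, 255],
    [0, 0, -0.3, 0, 255],
    [0, 0, 0, 0, 255],
    [0, 0, 0, 0, 255],
  ],
)

```text
time_s: 6.85
tcp_pos: [0.4651, 0.3314, 0.1953]
orientation: [3.138, 0.011, 1.633]
force: [-0.2, -0.2, -3.8]
grip_width: 0.0391
```

Request:
apply_moves(
  commands=[
    [0, 0, -0.12, 0, 255],
    [0, 0, 0, 0, 255],
    [0, 0, 0, 0, 255],
  ],
)

```text
time_s: 7.22
tcp_pos: [0.4653, 0.3315, 0.1919]
orientation: [3.137, 0.011, 1.633]
force: [-0.6, 0.3, -3.4]
grip_width: 0.039
```

Request:
apply_moves(
  commands=[
    [0, 0, -0.06, 0, 255],
    [0, 0, 0, 0, 255],
    [0, 0, 0, 0, 255],
  ],
)

```text
time_s: 7.6
tcp_pos: [0.4655, 0.3316, 0.191]
orientation: [3.137, 0.01, 1.633]
force: [-0.3, -0.2, -3.6]
grip_width: 0.0387
```

Request:
apply_moves(
  commands=[
    [0, 0, -0.08, 0, 255],
    [0, 0, 0, 0, 255],
    [0, 0, 0, 0, 255],
  ],
)

```text
time_s: 7.98
tcp_pos: [0.4658, 0.3316, 0.1911]
orientation: [3.137, 0.009, 1.632]
force: [0.5, -0.8, -4.4]
grip_width: 0.0388
```

Request:
apply_moves(
  commands=[
    [0, 0, -0.1, 0, 255],
    [0, 0, -0.06, 0, 255],
    [0, 0, 0, 0, 255],
  ],
)

```text
time_s: 8.35
tcp_pos: [0.4662, 0.3315, 0.1911]
orientation: [3.138, 0.008, 1.632]
force: [0.6, 0.1, -3.6]
grip_width: 0.0391
```

Request:
apply_moves(
  commands=[
    [0, 0, 0, 0, 85],
    [0, 0, 0, 0, 85],
    [0, 0, 0, 0, 85],
    [0, 0, 0.6, 0, 60],
    [0, 0, 0.9, 0, 60],
    [0, 0, 0.9, 0, 60],
    [0, 0, 0, 0, 60],
  ],
)

```text
time_s: 9.22
tcp_pos: [0.467, 0.3318, 0.2687]
orientation: [3.135, 0.007, 1.632]
force: [0.0, 0.5, 0.1]
grip_width: 0.0654
```

Request:
apply_moves(
  commands=[
    [-0.1, -0.85, 0, -0.33, 60],
    [-0.1, -0.85, 0, -0.33, 60],
    [-0.1, -0.85, 0, -0.33, 60],
    [-0.1, -0.85, 0, -0.33, 60],
    [-0.1, -0.85, 0, -0.33, 60],
    [-0.1, -0.85, 0, -0.33, 60],
    [-0.1, -0.85, 0, -0.33, 60],
    [-0.1, -0.85, 0, -0.33, 60],
    [-0.1, -0.85, 0, -0.33, 90],
    [-0.1, -0.85, 0, -0.33, 90],
    [-0.1, -0.85, 0, -0.33, 90],
    [-0.1, -0.85, 0, -0.33, 90],
    [-0.1, -0.85, 0, -0.33, 90],
    [-0.1, -0.8, 0, -0.33, 90],
    [0, 0, 0, 0, 90],
    [0, 0, 0, 0, 90],
  ],
)

```text
time_s: 11.22
tcp_pos: [0.4212, -0.044, 0.2701]
orientation: [3.134, 0.004, 1.205]
force: [0.2, -0.1, 0.6]
grip_width: 0.0554
```

```bash
python3 - <<'E'
from h import *
S=grab('side','side4');s=readout.read_state();print(s['tcp_pos'],s['orientation'])
T=grab('top','top4')
A=cv2.resize(S['frame'][140:340,160:340],None,fx=2.7,fy=2.7,interpolation=cv2.INTER_CUBIC)
B=cv2.resize(T['frame'][200:280,240:330],None,fx=3.3,fy=3.3,interpolation=cv2.INTER_CUBIC)
c=np.zeros((550,800,3),np.uint8);c[:540,:486]=A;c[:264,490:787]=B;cv2.imwrite('pics/s4.png',c)
E
```

```text
[ 0.42117416 -0.04392108  0.27007407] [3.1335366  0.00459279 1.20478399]
```

View pics/s4.png

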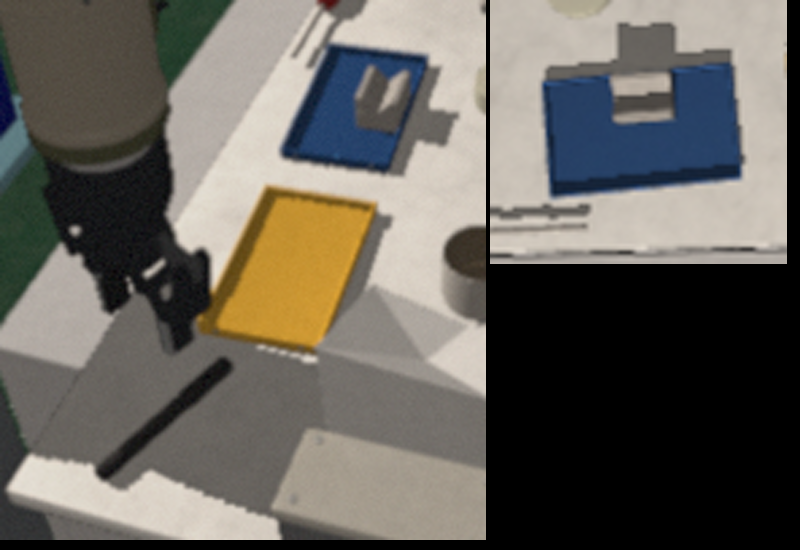

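Request:
apply_moves(
  commands=[
    [0.12, -0.23, -0.8, 0, 90],
    [0, 0, -0.9, 0, 90],
    [0, 0, -0.9, 0, 90],
    [0, 0, -0.3, 0, 90],
    [0, 0, 0, 0, 90],
    [0, 0, 0, 0, 90],
  ],
)

```text
time_s: 12.08
tcp_pos: [0.4265, -0.0475, 0.1822]
orientation: [3.131, 0.003, 1.213]
force: [-0.1, -0.3, -0.4]
grip_width: 0.0553
```

Request:
apply_moves(
  commands=[
    [0, -0.1, -0.2, -0.1, 90],
    [0, 0, 0, 0, 90],
    [0, 0, 0, 0, 255],
    [0, 0, 0, 0, 255],
    [0, 0, 0, 0, 255],
    [0, 0, 0, 0, 255],
    [0, 0, 0, 0, 255],
  ],
  squeeze=30,
)

```text
time_s: 12.95
tcp_pos: [0.4273, -0.0507, 0.1775]
orientation: [3.129, 0.001, 1.203]
force: [-0.3, -0.4, -0.2]
grip_width: 0.0142
```

```bash
python3 - <<'E'
from h import *
S=grab('side','side5');s=readout.read_state();print(s['tcp_pos'],s['orientation'],s['grip_width'])
A=cv2.resize(S['frame'][200:340,160:300],None,fx=4,fy=4,interpolation=cv2.INTER_CUBIC)
cv2.imwrite('pics/s5.png',A)
E
```

```text
[ 0.42733781 -0.05068645  0.17751326] [3.12852709e+00 9.13558662e-04 1.20331780e+00] 0.014323410508733472
```

View pics/s5.png

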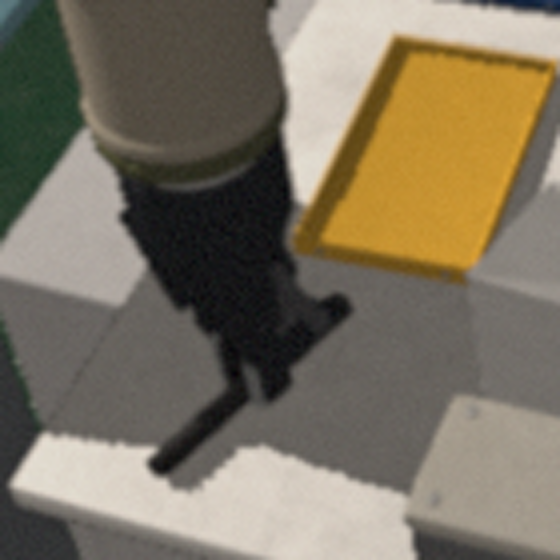

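```bash
python3 - <<'E'
from h import *
T=load('top4');S=load('side4')
B=cv2.resize(T['frame'][205:270,245:325],None,fx=8,fy=8,interpolation=cv2.INTER_CUBIC);cv2.imwrite('pics/b.png',B)
A=cv2.resize(S['frame'][150:210,255:325],None,fx=8,fy=8,interpolation=cv2.INTER_CUBIC);cv2.imwrite('pics/a.png',A)
E
```

```text
(no output)
```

View pics/b.png

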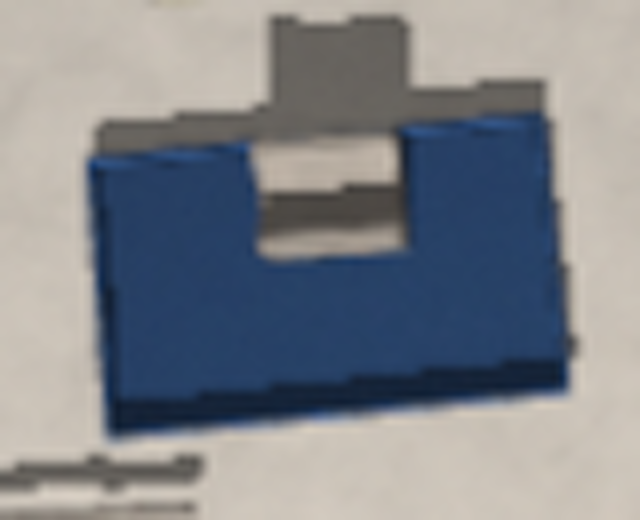

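View pics/a.png

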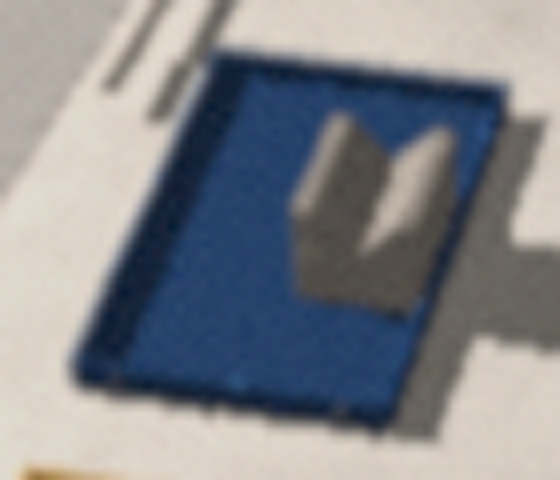

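```bash
python3 - <<'E'
from h import *
T=load('top4');S=load('side4')
f=lambda X,Y:((X+.5)/8-.5+245,(Y+.5)/8-.5+205)
g=lambda X,Y:((X+.5)/8-.5+255,(Y+.5)/8-.5+150)
print('Vbase',[onz(T,*f(*p),.003)[:2].round(4) for p in((260,260),(408,248))])
print('Vtop far',[onz(T,*f(*p),.038)[:2].round(4) for p in((250,140),(400,134))])
c=[onz(T,*f(*p),.012)[:2] for p in((90,157),(545,114),(567,391),(110,438))];print('tray',np.round(c,4),np.mean(c,0))
print('S V base',[onz(S,*g(*p),.003)[:2].round(4) for p in((302,295),(408,315))])
print('S tray far rim corners z12',[onz(S,*g(*p),.012)[:2].round(4) for p in((215,55),(508,92))],'near base z0',[onz(S,*g(*p),.0)[:2].round(4) for p in((80,380),(385,430))])
E
```

```text
Vbase [array([0.4468, 0.3605]), array([0.4496, 0.307 ])]
Vtop far [array([0.4861, 0.3593]), array([0.4866, 0.3065])]
tray [[0.4849 0.4205]
 [0.4956 0.2561]
 [0.3965 0.2508]
 [0.3845 0.4133]] [0.44035665 0.33518451]
S V base [array([0.4505, 0.3047]), array([0.4854, 0.3047])]
S tray far rim corners z12 [array([0.3855, 0.4048]), array([0.4857, 0.4121])] near base z0 [array([0.3969, 0.2508]), array([0.494 , 0.2551])]
```

Request:
apply_moves(
  commands=[
    [0, 0, 0.8, 0, 255],
    [0, 0, 0.9, 0, 255],
    [0, 0, 0.4, 0, 255],
    [-0.02, 0.85, 0, 0.33, 255],
    [-0.02, 0.85, 0, 0.33, 255],
    [-0.02, 0.85, 0, 0.33, 255],
    [-0.02, 0.85, 0, 0.33, 255],
    [-0.02, 0.85, 0, 0.33, 255],
    [-0.02, 0.85, 0, 0.33, 255],
    [-0.02, 0.85, 0, 0.33, 255],
    [-0.02, 0.85, 0, 0.33, 255],
    [-0.02, 0.85, 0, 0.33, 255],
    [-0.02, 0.85, 0, 0.33, 255],
    [-0.02, 0.85, 0, 0.33, 255],
    [-0.02, 0.85, 0, 0.33, 255],
    [-0.02, 0.85, 0, 0.33, 255],
    [-0.02, 0.7, 0, 0.33, 255],
    [0, 0, 0, 0, 255],
    [0, 0, 0, 0, 255],
  ],
)

```text
time_s: 15.38
tcp_pos: [0.4165, 0.3257, 0.2399]
orientation: [3.131, 0.003, 1.634]
force: [0.4, -0.1, -0.1]
grip_width: 0.0144
```

Request:
apply_moves(
  commands=[
    [0.13, 0.27, -0.6, 0.05, 255],
    [0, 0, -0.5, 0, 255],
    [0, 0, 0, 0, 255],
  ],
)

```text
time_s: 15.75
tcp_pos: [0.4211, 0.3315, 0.2061]
orientation: [3.131, 0.004, 1.635]
force: [0.0, -0.5, 0.2]
grip_width: 0.014
```

```bash
python3 - <<'E'
from h import *
S=grab('side','side6');s=readout.read_state();print(s['tcp_pos'],s['orientation'],s['grip_width'])
A=cv2.resize(S['frame'][110:230,240:360],None,fx=5,fy=5,interpolation=cv2.INTER_CUBIC)
cv2.imwrite('pics/s6.png',A)
E
```

```text
[0.42138967 0.33171522 0.20676593] [3.13044367 0.00313081 1.63454341] 0.014273639153085469
```

View pics/s6.png

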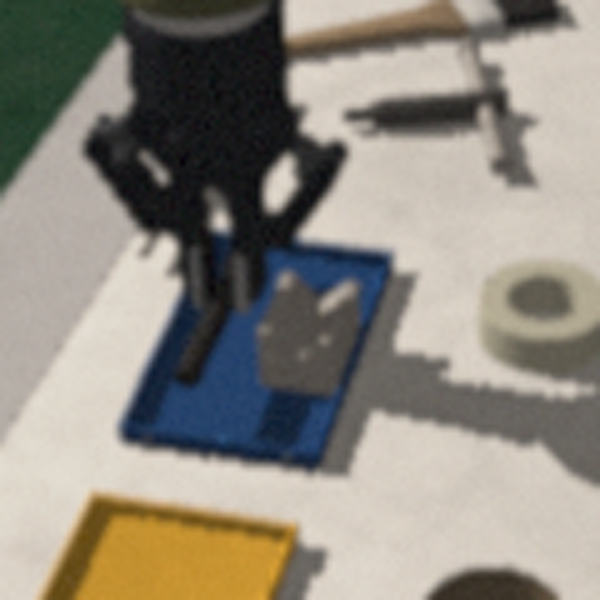

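Request:
apply_moves(
  commands=[
    [-0.08, 0.05, -0.5, 0, 255],
    [0, 0, -0.2, 0, 255],
    [0, 0, 0, 0, 255],
  ],
)

```text
time_s: 16.18
tcp_pos: [0.419, 0.3329, 0.1851]
orientation: [3.13, 0.002, 1.634]
force: [1.2, 0.6, -0.1]
grip_width: 0.0142
```

```bash
python3 - <<'E'
from h import *
S=grab('side','side7');s=readout.read_state();print(s['tcp_pos'],s['orientation'],s['grip_width'],s['force'])
A=cv2.resize(S['frame'][110:230,240:360],None,fx=5,fy=5,interpolation=cv2.INTER_CUBIC)
cv2.imwrite('pics/s7.png',A)
E
```

```text
[0.4189957  0.33297296 0.18531307] [3.12968547e+00 2.37916972e-03 1.63384913e+00] 0.014409494890989133 [-0.47336402  1.00019895 -0.41395658]
```

View pics/s7.png

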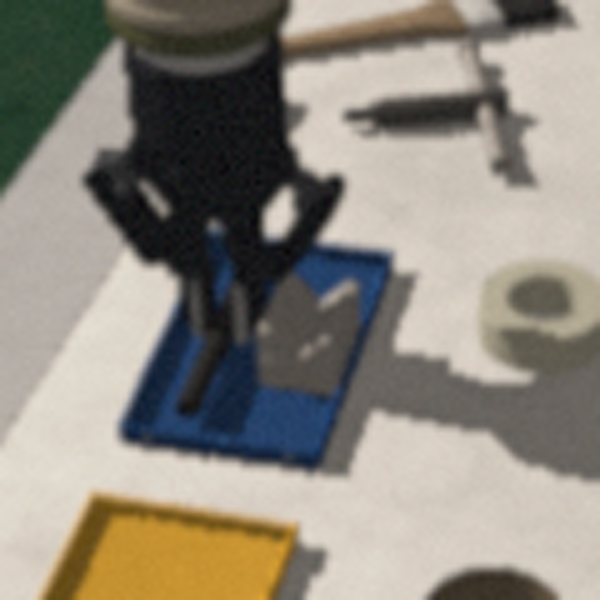

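Request:
apply_moves(
  commands=[
    [0, 0, -0.15, 0, 255],
    [0, 0, 0, 0, 255],
    [0, 0, 0, 0, 190],
    [0, 0, 0, 0, 190],
    [0, 0, 0.5, 0, 190],
    [0, 0, 0.9, 0, 190],
    [0, 0, 0.9, 0, 100],
    [0, 0, 0, 0, 60],
  ],
)

```text
time_s: 17.23
tcp_pos: [0.4195, 0.3331, 0.2555]
orientation: [3.127, 0.0, 1.634]
force: [0.3, 0.9, 0.0]
grip_width: 0.0578
```

Request:
apply_moves(
  commands=[
    [0.86, -0.87, 0.3, -0.05, 0],
    [0.86, -0.87, 0, -0.05, 0],
    [0.86, -0.87, 0, 0, 0],
    [0.86, -0.87, 0, 0, 0],
    [0.86, -0.87, 0, 0, 0],
    [0.86, -0.87, 0, 0, 0],
    [0.86, -0.87, 0, 0, 0],
    [0, 0, 0, 0, 0],
    [0, 0, 0, 0, 0],
  ],
  squeeze=30,
)

```text
time_s: 18.35
tcp_pos: [0.6029, 0.1447, 0.2651]
orientation: [3.129, 0.0, 1.628]
force: [-0.2, 0.4, -0.6]
grip_width: 0.0852
```

```bash
python3 - <<'E'
from h import *
S=grab('side','side8');s=readout.read_state();print(s['tcp_pos'],s['orientation'],s['grip_width'],s['force'])
T=grab('top','top8')
A=cv2.resize(S['frame'][110:290,240:420],None,fx=3.3,fy=3.3,interpolation=cv2.INTER_CUBIC)
cv2.imwrite('pics/s8.png',A)
cv2.imwrite('pics/t8.png',cv2.resize(T['frame'][160:270,240:440],None,fx=4,fy=4,interpolation=cv2.INTER_CUBIC))
E
```

```text
[0.60291763 0.14450713 0.26522162] [3.12906805e+00 3.20094819e-04 1.62778033e+00] 0.08496471534469763 [ 1.18344303 -1.07271672 -0.23428227]
```

View pics/s8.png

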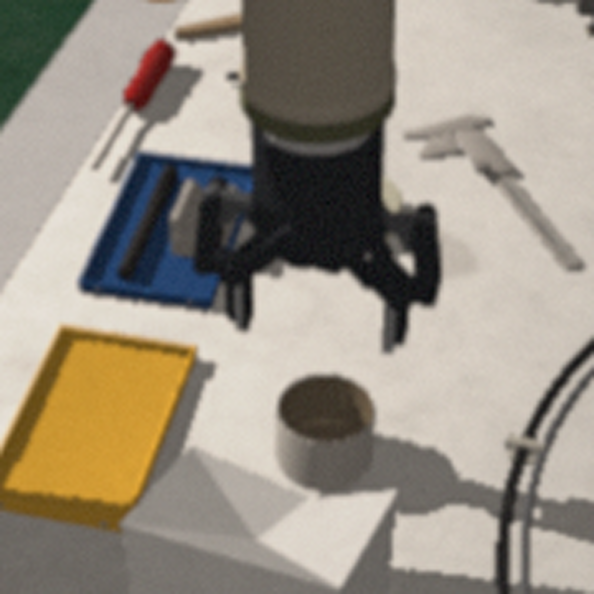

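View pics/t8.png

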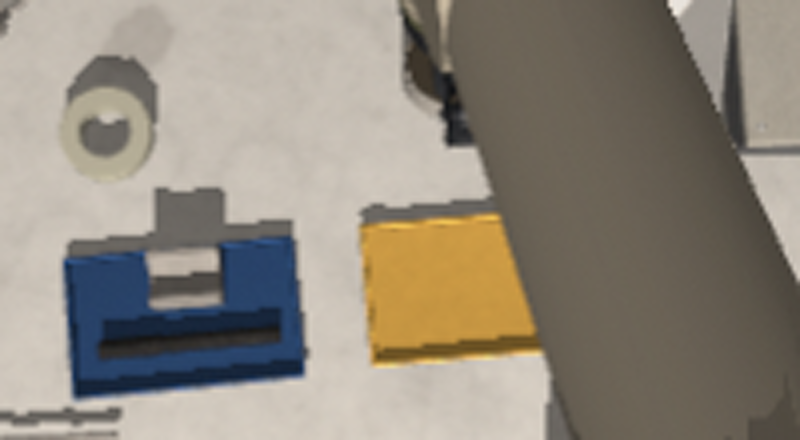

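Request:
apply_moves(
  commands=[
    [0.35, -0.19, -0.4, 0, 0],
    [0, 0, -0.8, 0, 0],
    [0, 0, -0.8, 0, 0],
    [0, 0, -0.5, 0, 0],
    [0, 0, 0, 0, 0],
    [0, 0, 0, 0, 0],
  ],
)

```text
time_s: 19.2
tcp_pos: [0.614, 0.1407, 0.1865]
orientation: [3.129, -0.001, 1.633]
force: [0.9, -0.7, 0.1]
grip_width: 0.0855
```

```bash
python3 - <<'E'
from h import *
S=grab('side','side9');s=readout.read_state();print(s['tcp_pos'],s['orientation'],s['grip_width'],s['force'])
A=cv2.resize(S['frame'][150:290,270:410],None,fx=4,fy=4,interpolation=cv2.INTER_CUBIC)
cv2.imwrite('pics/s9.png',A)
E
```

```text
[0.61396339 0.14069583 0.18653871] [ 3.12859494e+00 -7.29351556e-04  1.63258674e+00] 0.08532084344987696 [0.4969155  0.72900334 0.51043581]
```

View pics/s9.png

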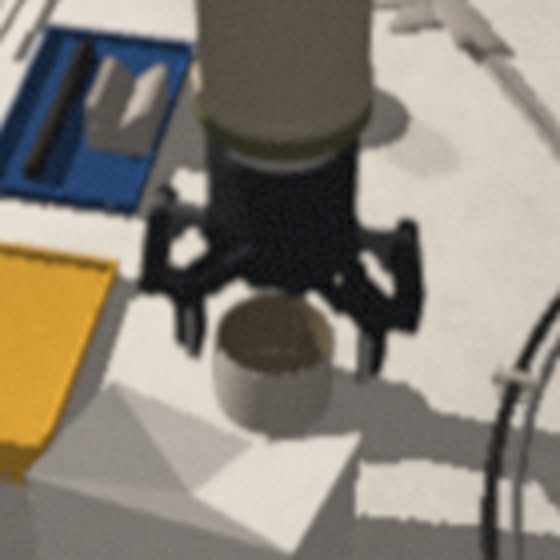

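Request:
apply_moves(
  commands=[
    [0, 0, -0.1, 0, 0],
    [0, 0, 0, 0, 255],
    [0, 0, 0, 0, 255],
    [0, 0, 0, 0, 255],
    [0, 0, 0, 0, 255],
    [0, 0, 0, 0, 255],
  ],
)

```text
time_s: 20.0
tcp_pos: [0.6145, 0.1408, 0.1853]
orientation: [3.126, -0.002, 1.633]
force: [-0.7, 0.3, -0.3]
grip_width: 0.0629
```

Request:
apply_moves(
  commands=[
    [0, 0, 0.8, 0, 255],
    [0, 0, 0.9, 0, 255],
    [0, 0, 0.2, 0, 255],
    [-0.83, -0.31, 0, 0, 255],
    [-0.83, -0.31, 0, 0, 255],
    [-0.83, -0.31, 0, 0, 255],
    [-0.83, -0.31, 0, 0, 255],
    [-0.83, -0.31, 0, 0, 255],
    [-0.83, -0.31, 0, 0, 255],
    [0, 0, 0, 0, 255],
    [0, 0, 0, 0, 255],
  ],
)

```text
time_s: 21.38
tcp_pos: [0.4584, 0.0835, 0.237]
orientation: [3.132, 0.0, 1.634]
force: [0.3, 0.1, -0.8]
grip_width: 0.0628
```

Request:
apply_moves(
  commands=[
    [0, 0, -0.6, 0, 255],
    [0, 0, -0.5, 0, 255],
    [0, 0, 0, 0, 255],
  ],
)

```text
time_s: 21.75
tcp_pos: [0.4598, 0.0842, 0.2025]
orientation: [3.132, 0.001, 1.634]
force: [-0.5, 0.1, 1.0]
grip_width: 0.063
```

```bash
python3 - <<'E'
from h import *
S=grab('side','side10');s=readout.read_state();print(s['tcp_pos'],s['orientation'],s['grip_width'],s['force'])
A=cv2.resize(S['frame'][150:290,190:330],None,fx=4,fy=4,interpolation=cv2.INTER_CUBIC)
cv2.imwrite('pics/s10.png',A)
E
```

```text
[0.46008996 0.08424961 0.20315755] [3.13092292e+00 4.70785120e-04 1.63439587e+00] 0.06288096871961005 [ 0.49993063 -0.44566254 -1.22512625]
```

View pics/s10.png

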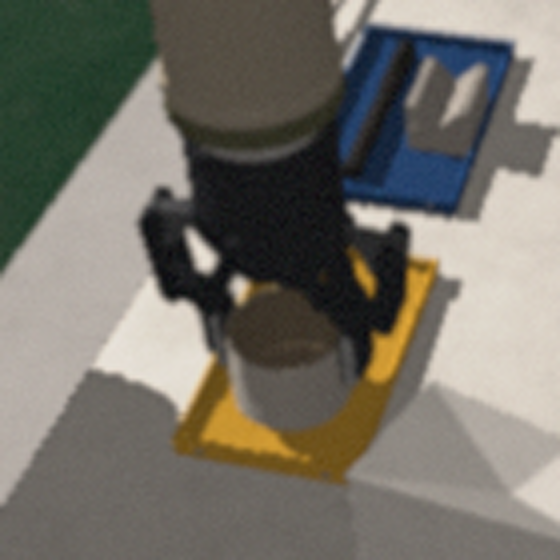

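```bash
python3 - <<'E'
from h import *
S=load('side10')
g=lambda X,Y:((X+.5)/4-.5+190,(Y+.5)/4-.5+150)
print('cup bottom',onz(S,*g(292,431),.0205),'rim near outer z12',onz(S,*g(290,457),.012),'base',onz(S,*g(290,468),0))
print('cup sides at bottom',onz(S,*g(237,390),.0205),onz(S,*g(355,390),.0205))
E
```

```text
cup bottom [0.47365571 0.0501075  0.0205    ] rim near outer z12 [0.47580304 0.03980221 0.012     ] base [0.47375484 0.04202629 0.        ]
cup sides at bottom [0.43461166 0.06888559 0.0205    ] [0.49523907 0.08667179 0.0205    ]
```

Request:
apply_moves(
  commands=[
    [-0.07, 0, -0.4, 0, 255],
    [0, 0, 0, 0, 255],
    [0, 0, -0.15, 0, 255],
    [0, 0, 0, 0, 255],
    [0, 0, 0, 0, 255],
  ],
)

```text
time_s: 22.42
tcp_pos: [0.4591, 0.0845, 0.1878]
orientation: [3.128, -0.001, 1.634]
force: [-0.8, 0.1, -0.7]
grip_width: 0.0628
```

Request:
apply_moves(
  commands=[
    [0, 0, 0, 0, 20],
    [0, 0, 0, 0, 20],
    [0, 0, 0, 0, 10],
    [0, 0, 0.5, 0, 0],
    [0, 0, 0.9, 0, 0],
    [0, 0, 0.9, 0, 0],
    [0, 0, 0, 0, 0],
  ],
)

```text
time_s: 23.3
tcp_pos: [0.4593, 0.0842, 0.2616]
orientation: [3.126, -0.001, 1.634]
force: [0.5, 0.2, 0.2]
grip_width: 0.0853
```

Request:
apply_moves(
  commands=[
    [0.34, 0.87, 0, 0, 0],
    [0.34, 0.87, 0, 0, 0],
    [0.34, 0.87, 0, 0, 0],
    [0.34, 0.87, 0, 0, 0],
    [0.34, 0.87, 0, 0, 0],
    [0.34, 0.87, 0, 0, 0],
    [0.34, 0.87, 0, 0, 0],
    [0.34, 0.87, 0, 0, 0],
    [0.34, 0.87, 0, 0, 0],
    [0.34, 0.87, 0, 0, 0],
    [0.34, 0.87, 0, 0, 0],
    [0, 0, 0, 0, 0],
    [0, 0, 0, 0, 0],
  ],
)

```text
time_s: 24.92
tcp_pos: [0.5719, 0.3785, 0.2571]
orientation: [3.133, 0.004, 1.631]
force: [0.2, -0.5, 0.3]
grip_width: 0.0856
```

```bash
python3 - <<'E'
from h import *
S=grab('side','side11');s=readout.read_state();print(s['tcp_pos'],s['orientation'],s['grip_width'],s['force'])
T=grab('top','top11')
A=cv2.resize(S['frame'][80:280,220:420],None,fx=3,fy=3,interpolation=cv2.INTER_CUBIC)
cv2.imwrite('pics/s11.png',A)
cv2.imwrite('pics/t11.png',cv2.resize(T['frame'][160:270,240:440],None,fx=4,fy=4,interpolation=cv2.INTER_CUBIC))
E
```

```text
[0.5716902  0.37870281 0.25708297] [3.13343109 0.0034045  1.63139346] 0.0852776884768501 [-0.5596021   0.76221983  0.43874788]
```

View pics/s11.png

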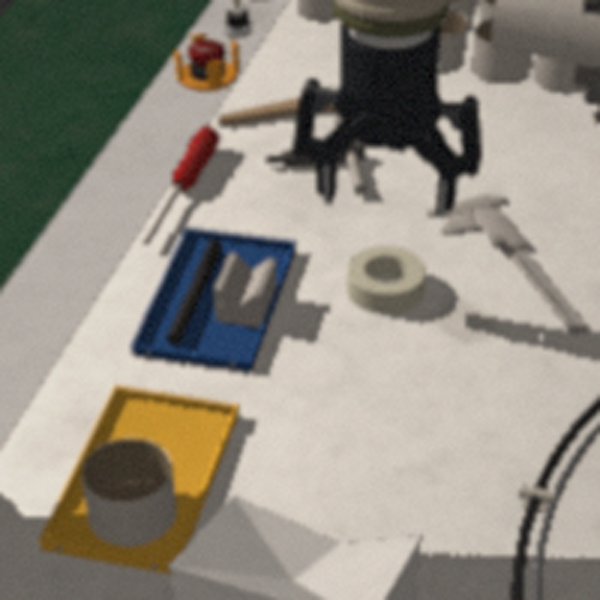

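View pics/t11.png

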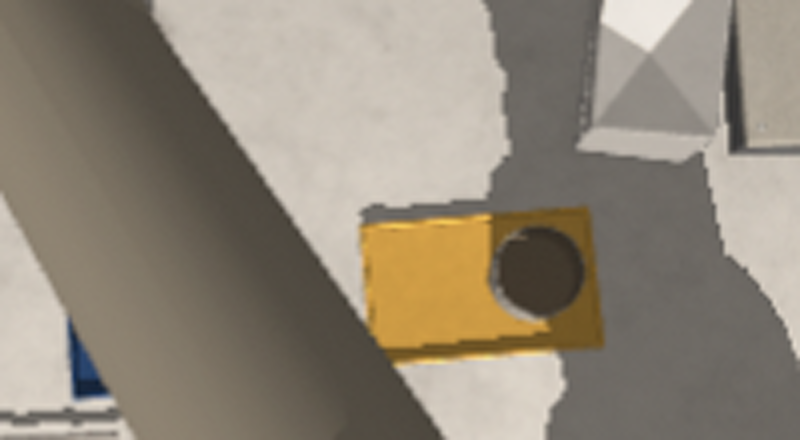

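Request:
apply_moves(
  commands=[
    [0.12, 0.28, -0.5, 0, 0],
    [0, 0, -0.8, 0, 0],
    [0, 0, -0.8, 0, 0],
    [0, 0, -0.5, 0, 0],
    [0, 0, 0, 0, 0],
    [0, 0, 0, 0, 0],
  ],
)

```text
time_s: 25.78
tcp_pos: [0.5757, 0.3866, 0.175]
orientation: [3.133, 0.003, 1.629]
force: [-0.5, -0.4, 0.2]
grip_width: 0.0857
```

```bash
python3 - <<'E'
from h import *
S=grab('side','side12');s=readout.read_state();print(s['tcp_pos'],s['orientation'],s['grip_width'],s['force'])
A=cv2.resize(S['frame'][110:210,290:400],None,fx=5.4,fy=5.4,interpolation=cv2.INTER_CUBIC)
cv2.imwrite('pics/s12.png',A)
E
```

```text
[0.57561826 0.38656886 0.17502503] [3.13340740e+00 2.97903785e-03 1.62920682e+00] 0.08553955035895698 [0.00859568 0.46257567 0.6471168 ]
```

View pics/s12.png

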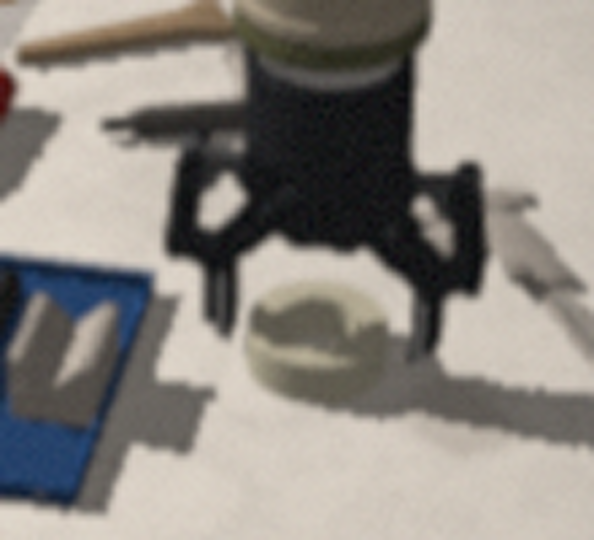

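Request:
apply_moves(
  commands=[
    [0, 0, 0.03, 0, 255],
    [0, 0, 0, 0, 255],
    [0, 0, 0, 0, 255],
    [0, 0, 0, 0, 255],
    [0, 0, 0, 0, 255],
  ],
  squeeze=35,
)

```text
time_s: 26.45
tcp_pos: [0.5761, 0.3869, 0.1782]
orientation: [3.131, 0.001, 1.629]
force: [1.0, -0.6, -0.1]
grip_width: 0.0658
```

```bash
python3 - <<'E'
from h import *
T=load('top11')
def f(X,Y): return ((X+.5)/4-.5+240,(Y+.5)/4-.5+160)
print('cup rim ctr',onz(T,*f(537,271),.050),[onz(T,*f(*p),.05)[:2].round(4) for p in((488,270),(585,270))],'tray corners',[onz(T,*f(*p),.012)[:2].round(4) for p in((361,225),(590,208),(604,346))])
E
```

```text
cup rim ctr [0.46157212 0.08653023 0.05      ] [array([0.4633, 0.1203]), array([0.4612, 0.0534])] tray corners [array([0.5026, 0.2064]), array([0.5099, 0.0409]), array([0.4107, 0.0369])]
```

Request:
apply_moves(
  commands=[
    [0, 0, 0.8, 0, 255],
    [0, 0, 0.9, 0, 255],
    [0, 0, 0.6, 0, 255],
    [-0.43, -0.8, 0, 0, 255],
    [-0.43, -0.8, 0, 0, 255],
    [-0.43, -0.8, 0, 0, 255],
    [-0.43, -0.8, 0, 0, 255],
    [-0.43, -0.8, 0, 0, 255],
    [-0.43, -0.8, 0, 0, 255],
    [-0.43, -0.8, 0, 0, 255],
    [-0.43, -0.8, 0, 0, 255],
    [-0.43, -0.8, 0, 0, 255],
    [0, 0, 0, 0, 255],
    [0, 0, 0, 0, 255],
  ],
)

```text
time_s: 28.2
tcp_pos: [0.4551, 0.1645, 0.2487]
orientation: [3.132, 0.001, 1.63]
force: [0.8, -0.1, -0.2]
grip_width: 0.0655
```

Request:
apply_moves(
  commands=[
    [0, -0.15, -0.8, 0, 255],
    [0, 0, -0.55, 0, 255],
    [0, 0, 0, 0, 255],
  ],
)

```text
time_s: 28.58
tcp_pos: [0.4562, 0.1623, 0.2077]
orientation: [3.13, -0.0, 1.632]
force: [0.0, 0.2, -0.8]
grip_width: 0.0656
```

```bash
python3 - <<'E'
from h import *
S=grab('side','side13');s=readout.read_state();print(s['tcp_pos'],s['orientation'],s['grip_width'],s['force'])
T=grab('top','top13')
A=cv2.resize(S['frame'][150:280,200:330],None,fx=4.5,fy=4.5,interpolation=cv2.INTER_CUBIC)
cv2.imwrite('pics/s13.png',A)
cv2.imwrite('pics/t13.png',cv2.resize(T['frame'][160:270,300:440],None,fx=4,fy=4,interpolation=cv2.INTER_CUBIC))
E
```

```text
[0.45643159 0.1624055  0.2083843 ] [ 3.12907779e+00 -6.81962758e-04  1.63222471e+00] 0.0657188499012697 [ 0.58047716  0.27873396 -0.48779132]
```

View pics/s13.png

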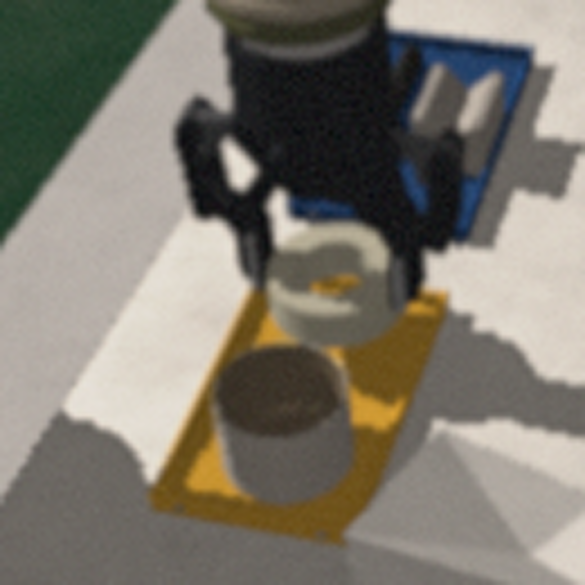

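View pics/t13.png

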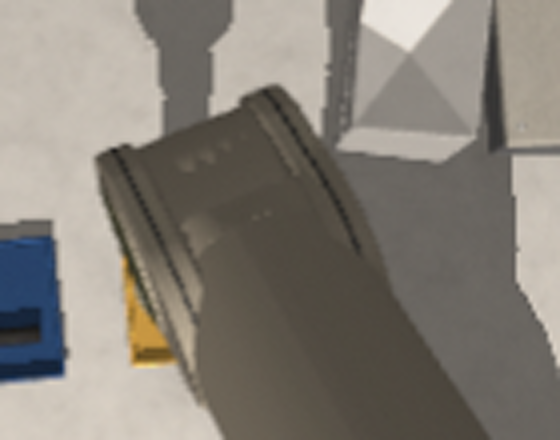

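```bash
python3 - <<'E'
from h import *
S=load('side13')
g=lambda X,Y:((X+.5)/4.5-.5+200,(Y+.5)/4.5-.5+150)
print('top far',onz(S,*g(335,221),.054),'bottom near',onz(S,*g(325,347),.030))
print('tray far rim',onz(S,*g(350,277),.012),onz(S,*g(447,295),.012),onz(S,*g(255,292),.012),'near base',onz(S,*g(250,530),0))
print('cup rim far',onz(S,*g(285,345),.05),'cup bot near',onz(S,*g(285,502),.003))
for y in(.159,): print((np.array(proj(S,[.455,y+.0335,.054]))-[200,150])*4.5,(np.array(proj(S,[.455,y-.0335,.03]))-[200,150])*4.5)
E
```

```text
top far [0.44691359 0.19539762 0.054     ] bottom near [0.46390758 0.13175671 0.03      ]
tray far rim [0.4502482  0.20010718 0.012     ] [0.50293786 0.20125245 0.012     ] [0.40703454 0.17578306 0.012     ] near base [0.46043684 0.03590567 0.        ]
cup rim far [0.45369344 0.10928104 0.05      ] cup bot near [0.47103919 0.05430457 0.003     ]
[346.2589433  225.87679474] [301.61813171 350.3424866 ]
```

Request:
apply_moves(
  commands=[
    [-0.05, -0.15, -0.4, 0, 255],
    [0, 0, -0.3, 0, 255],
    [0, 0, 0, 0, 255],
    [0, 0, 0, 0, 255],
  ],
)

```text
time_s: 29.18
tcp_pos: [0.4555, 0.158, 0.1875]
orientation: [3.127, -0.002, 1.632]
force: [0.7, 0.1, -0.9]
grip_width: 0.066
```

Request:
apply_moves(
  commands=[
    [0, 0, -0.2, 0, 255],
    [0, 0, 0, 0, 255],
    [0, 0, -0.06, 0, 255],
    [0, 0, 0, 0, 255],
  ],
)

```text
time_s: 29.68
tcp_pos: [0.456, 0.1582, 0.1805]
orientation: [3.126, -0.003, 1.632]
force: [-0.3, -0.9, 0.1]
grip_width: 0.0657
```

Request:
apply_moves(
  commands=[
    [0, 0, 0, 0, 20],
    [0, 0, 0, 0, 20],
    [0, 0, 0, 0, 5],
    [0, 0, 0.5, 0, 0],
    [0, 0, 0.9, 0, 0],
    [0, 0, 0.9, 0, 0],
    [0, 0, 0.9, 0, 0],
    [0.3, 0.9, 0.6, 0, 0],
    [0.3, 0.9, 0.6, 0, 0],
    [0.3, 0.9, 0, 0, 0],
    [0.3, 0.9, 0, 0, 0],
    [0.3, 0.9, 0, 0, 0],
    [0.3, 0.9, 0, 0, 0],
    [0, 0.9, 0, 0, 0],
    [0, 0.9, 0, 0, 0],
    [0, 0, 0, 0, 0],
  ],
)

```text
time_s: 31.68
tcp_pos: [0.5109, 0.3792, 0.3312]
orientation: [3.116, -0.008, 1.628]
force: [-0.5, -0.4, 0.3]
grip_width: 0.0852
```

```bash
python3 - <<'E'
from h import *
S=grab('side','side14');s=readout.read_state();print(s['tcp_pos'],s['grip_width'],s['force'])
T=grab('top','top14')
A=cv2.resize(S['frame'][80:280,210:410],None,fx=3,fy=3,interpolation=cv2.INTER_CUBIC)
cv2.imwrite('pics/s14.png',A)
cv2.imwrite('pics/t14.png',cv2.resize(T['frame'][130:270,180:440],None,fx=3,fy=3,interpolation=cv2.INTER_CUBIC))
E
```

```text
[0.51152581 0.37771568 0.33139959] 0.08544316499819994 [ 0.0675984  -0.19472763 -0.12428195]
```

View pics/s14.png

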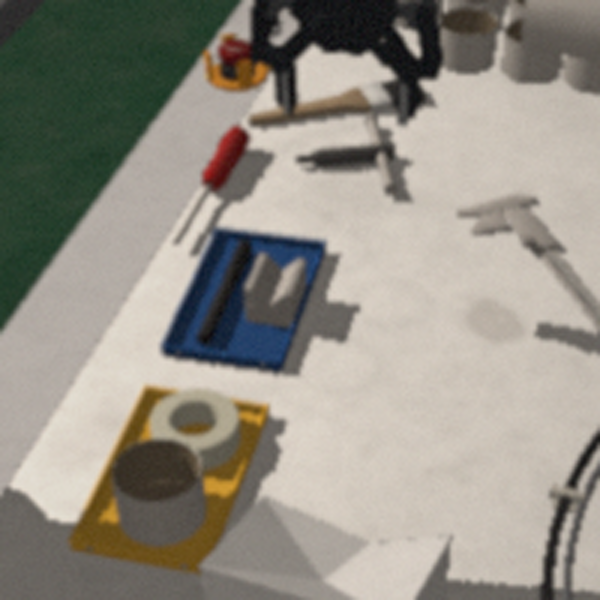

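View pics/t14.png

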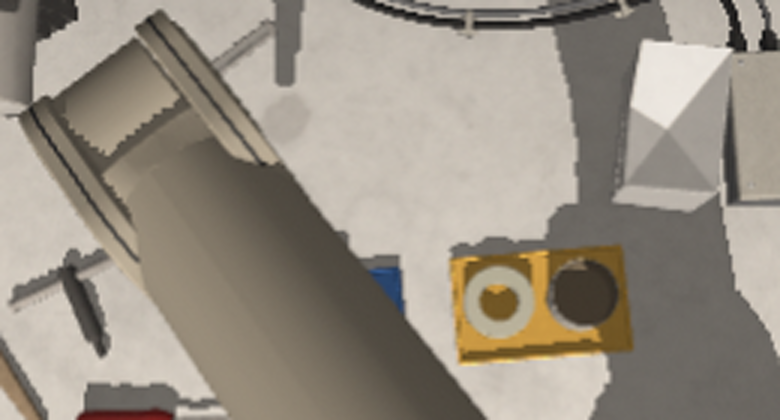

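```bash
python3 -c "
from cell import arm
print(arm.close_job())"
```

```text
the job is handed in; nothing more can be done
None
```

Both kits are made up and the job is handed in, at about 32 s of the 88 s allowed.

- **Blue tray:** the V block is upright with its groove up, along the far side, and the pen lies parallel to it. The pen measured about 20 mm from the block.
- **Yellow tray:** the cup stands upright at the right end and the tape lies flat at the left end. They are about 6 mm apart, and each is about 5–8 mm from the rim.
- **Other tools:** the arm never went near them, and in the last pictures they lie where they were.

**Last checks:**
- The last side view shows all four items in their trays with the gripper clear. The arm hid most of the blue tray in the last top view, so my last clear top view of it is from just after the pen went in.
- The V block sits closer to the far rim than I planned, with a measured gap of only 1–2 mm. Its lower edge runs parallel to the tray edge, and it was released at the floor height, so I take it to be flat on the floor and inside the rim.
- The two cameras disagreed by up to about 10 mm in y for the blue tray. I used values between them, and the gripper closed on each object at close to its expected width.
- The wrist force readings I took stayed below about 5 N.

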